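# Seat the tube drum in the rotator stand

### The arm

A 7-joint arm with a two-finger parallel gripper is mounted at the origin on a cart in front of the work surface, level with it; the furniture and walls round the work are solid. World frame = base frame: x ahead of the robot, y to its left, z up, the work surface at z = 0. Lengths are in m, angles in rad, forces in N, time in s.
With the tool pointing down it reaches from about 0.425 to 0.875 m from the base axis. Payload 8.4 kg.
Tool frame: the origin (TCP) lies midway between the tips of the shut fingers; the grasp point (between the pads) lies 19 mm behind it; x points along the fingers, y is the direction in which the jaws open and shut, and the axes are right-handed (so a half turn about x gives the same grasp; the last joint's range is limited). The gripper opens to 87 mm and grips with 3 to 60 N. Pads are 19 mm wide; open, the fingers measure 117 mm over their backs; the gripper's body (75 mm by 190 mm) begins 51 mm behind the grasp point.
Start: joints at [1.136, 0.333, 0.04, 1.465, -0.013, 1.343, -0.059], TCP at [0.214, -0.614, 0.186] pointing down, gripper open.
Joint ranges: [-2.58, 2.58], [-0.38, 2.09], [-1.3, 1.39], [0.25, 2.4], [-1.5, 4.64], [0.08, 2.09], [-2.65, 2.65]. Speed limits (rad/s): [2.22, 2.22, 2.79, 2.79, 3.14, 3.14, 3.14].

### API

Orientations are given as a rotation vector (axis times angle).
In Python, from bench import arm gives the robot as it stands. The module is installed in compiled form; this text tells all that it offers.
- The arm moves only by the tool carry_out, never from a script. Its argument "increments" is a list of rows, each an object with "fingers": the closure in counts, from 0 (fully open) to 255 (shut); "delta_pos": the shift along the tool's x, y, z in cm, a list of three; "spin": the turn about the tool's x in rad. In form: [{"fingers": fingers, "delta_pos": [x, y, z], "spin": spin}, ...]. A call has 1 to 5 rows; each row is the pose to reach, as a shift and turn from the pose measured when the call began, along the tool's axes at that moment; what a row does not reach only later rows make up. A row lasts 1/10 s, in which the tool goes at most 50 mm and 8.59 degrees, less where a joint would pass 70% of its speed; a pose out of reach is approached as far as the arm can. A call with a gripper value outside its range is refused whole. The fingers move at their own pace and stop on an object; "newtons" is the grip in N (left out, the last holds). Time passes only in rows, so rows that repeat a pose let the fingers close. It gives the time, the measured TCP pose, the force and the opening at its end, in the units of the state.
- arm.observe(): the state, without advancing time (a new reading comes with each control period).
- arm.get_image(name): name is "scene" or "top" or "wrist"; returns a dict with "img" (480x640x3 uint8, blue, green, red), "fx", "fy", "cx", "cy" (pixels), "position" and "rotation" of the camera in the world. Camera axes: x right, y down, z forward; pixel columns grow to the right and rows downward; lengths in m; the calibration is good to about 2 mm. The wrist camera is an equidistant fisheye: a pixel r from the principal point sees the ray r / f radians off the axis. A picture is of the moment at which its call begins. There is no depth.
- arm.finish_job(): hands the job in, once; it reports no verdict.
Trained networks look in a picture, given as the dict that the camera call returned (one of the last four; its "shot" number tells which), for a name from the list of things; names that differ only in an ending like _2 or _b are one class to them, and where a whole thing is asked for, a point or a joint stands for the part that bears it (a point fixed in the world has none). Each returns a list of dicts, best first, with "confidence" (0 to 1); they miss things now and then, are a little off and sometimes report something else, mostly with a low value. They report only what shows in the picture. A call takes as long as a camera call.
- arm.search_frame(picture, thing): "centre" ([x, y, z] in m, in world coordinates, good to about 4 mm: the middle of the surface that is visible of it).
- arm.landmark_of(picture, thing): "centre" ([x, y, z] in m, in world coordinates, good to about 4 mm: a listed point, or the origin of a listed thing).
The state is a dict: "time_s": time; "joints": joint angles; "qvel": joint speeds; "tau": joint torques, N m; "tcp_pos": TCP position; "tool_rot": TCP orientation; "ft_force": force on the tool from outside, world axes, zero at the start; "ft_torque": the same for the moment, N m; "finger_gap": finger opening in m.
Only numpy, scipy, OpenCV 4.12 (cv2) and the standard library are available. Lean on these libraries where they do the work, as an engineer would, in place of code of your own. Each camera call takes 0.05 s, during which the arm holds its last target. There are 200 camera calls.

### The job

Put the tube drum with the long axle into the rotator stand: lower it level, either way round, until both ends of its axle are at the bottom of the two open slots, and only then let go. Leave the drum with the short axle, which is too short for the stand, where it lies.

Things in the scene. Friction and masses are not known exactly. Their poses are not given: they have to be found in the camera images.
- drum: Long-axle tube drum, fits the stand: steel axle 10 mm thick, 200 mm long, through two dark six-sided plates 8 mm thick, 56 mm across flats, and an aluminium sleeve between them, 26 mm thick, 76 mm long (grip it there). Axle stands out 54 mm past each plate. Origin mid-axle, y along the axle (both ends alike). Lies on plate flats, axle 28 mm up. Loose, 0.17 to 0.34 kg. Carry it clear of the 180 mm high shaker beyond.
- short_drum: Short-axle tube drum, not to be moved: steel axle 10 mm thick, 130 mm long, through two dark six-sided plates 8 mm thick, 56 mm across flats, and an aluminium sleeve between them, 26 mm thick, 76 mm long (grip it there). Axle stands out 19 mm past each plate. Origin mid-axle, y along the axle (both ends alike). Lies on plate flats, axle 28 mm up. Loose, 0.25 kg.
- stand: Fixed. Two grey cheeks 95 mm high, 72 wide (x), 12 thick, centred at y = +-75 mm on a foot plate 13 high. Slot in each cheek at x = 0, open above: mouth 40 wide, narrowing to 14 at 73 mm up, then 14 wide to its bottom 55 mm up. Outside the -y cheek a white drive housing, 44 high. Origin on the worktop midway between the slots, y from slot to slot. Seated axle: along y, centre 60 mm up.

How it is judged:
On the way:
1. the long-axle drum, still held by the fingers, is level with its axle down in both slots (contact force between the fingers and drum above 0.5 N and x of drum in the frame of stand between -0.012 and 0.012 m and y of drum in the frame of stand between -0.026 and 0.026 m and z of drum in the frame of stand between 0.05 and 0.071 m and angle between the y axis of drum and the y axis of stand, either way round below 0.15 rad), for 0.1 s.
At the end, for the whole second after the job is handed in: Long-axle drum at rest in the stand, axle on both slot bottoms: axle centre 55 to 64 mm up, within 6 mm of the slots' middle plane and 0.06 rad of the stand's y, drum within 26 mm of midway between the slots; short-axle drum within 40 mm of where it lay (x of drum in the frame of stand between -0.006 and 0.006 m and y of drum in the frame of stand between -0.026 and 0.026 m and z of drum in the frame of stand between 0.055 and 0.064 m and angle between the y axis of drum and the y axis of stand, either way round below 0.06 rad and linear speed of drum below 0.02 m/s and distance of short_drum from where it was at the start of the episode below 0.04 m); the robot touches nothing.
It fails at once if the short-axle drum is moved more than 40 mm (distance of short_drum from where it was at the start of the episode above 0.04 m).
It also fails if it takes over 48 s, if anything falls off the work surface, if the arm or the gripper's body presses on something with over 40 N, if the wrist force passes 120 N, or if a joint passes its speed limit or range.

## Working session

There is one attempt and no reset: what is moved stays moved. The work goes in short steps, Python scripts to look and compute and a tool call to move; the robot and the scene stay as the last step left them, time stands still between calls to the robot, and variables do not carry over. Pictures are saved under pics/ and viewed, about 8 in all and at most 12, crops included, and the job is handed in when it is done.

Besides the shell and the picture viewer there is one more tool, called after "Call:" as name([rows], argument=value, ...), one row to a line, values as JSON. carry_out: Moves the arm, as the interface text tells. Its arguments: {"type":"object","properties":{"increments":{"type":"array"},"newtons":{"type":"number"}},"required":["increments"]}

```bash
mkdir -p pics; python3 - <<'E'
from bench import arm
import cv2
s=arm.observe();print({k:s[k] for k in('time_s','tcp_pos','tool_rot','finger_gap')})
for n in('top','scene'):
    p=arm.get_image(n);cv2.imwrite(f'pics/{n}0.png',p['img'])
    print(n,p['fx'],p['cx'],p['cy'],p['position'],p['rotation'])
    for t in('drum','short_drum','stand'):
        print(t,'S',arm.search_frame(p,t)[:3],'L',arm.landmark_of(p,t)[:3])
E
```

```text
{'time_s': 0.0, 'tcp_pos': array([ 0.21395057, -0.61321096,  0.18534562]), 'tool_rot': array([ 2.03964323,  0.34739153, -2.04042859]), 'finger_gap': 0.08718477656928814}
top 559.6204265419401 321.9097335688891 239.84305667823588 [ 0.32423895 -0.03358341  1.36753466] [-2.15326792  2.19014236 -0.15188812]
drum S [{'centre': [0.4352, 0.265, 0.0417], 'confidence': 0.85}] L [{'centre': [0.437, 0.2644, 0.0298], 'confidence': 0.93}]
short_drum S [{'centre': [0.4352, -0.0002, 0.0428], 'confidence': 0.77}] L [{'centre': [0.4361, -0.0007, 0.0301], 'confidence': 0.61}]
stand S [{'centre': [0.5372, -0.3319, 0.0101], 'confidence': 0.75}] L [{'centre': [0.5457, -0.3064, -0.0033], 'confidence': 0.95}]
scene 440.61780485755537 320.7334708653176 239.37269924761904 [0.19795812 0.49821449 0.65789119] [-0.7137915   2.62597257 -1.13562059]
drum S [{'centre': [0.4278, 0.2754, 0.036], 'confidence': 0.96}] L [{'centre': [0.4328, 0.2643, 0.0255], 'confidence': 0.83}]
short_drum S [{'centre': [0.4347, 0.0027, 0.0383], 'confidence': 0.68}] L [{'centre': [0.4378, -0.0073, 0.029], 'confidence': 0.89}, {'centre': [0.4319, 0.263, 0.0291], 'confidence': 0.22}]
stand S [{'centre': [0.5354, -0.3245, 0.0271], 'confidence': 0.83}] L [{'centre': [0.5488, -0.306, 0.0029], 'confidence': 0.91}]
```

View pics/top0.png

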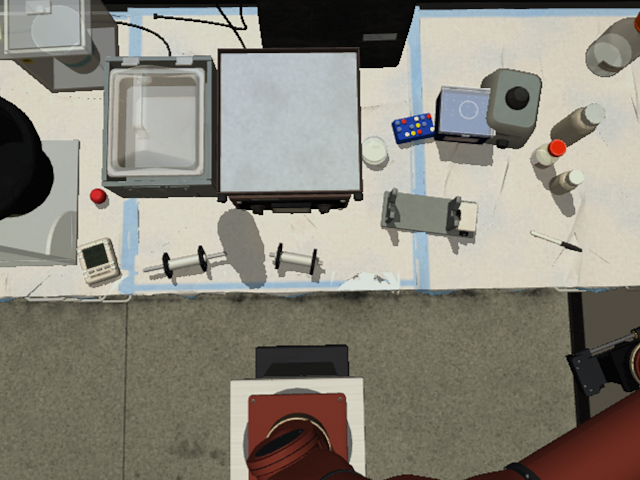

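View pics/scene0.png

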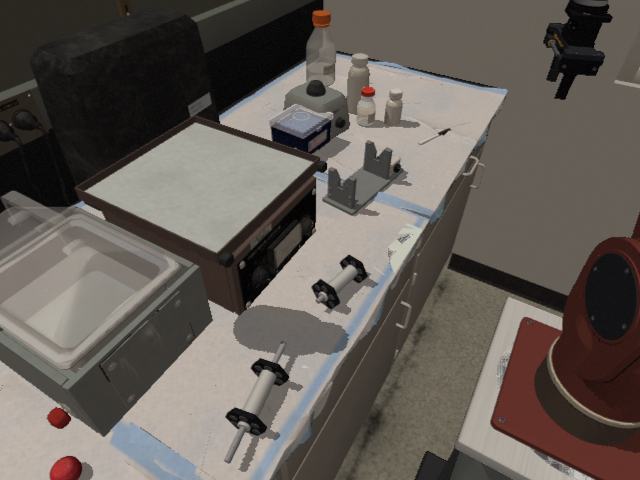

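The top view shows the long drum at left, centred near (185,262) with axle ends near (143,270) and (228,254). The short drum is at (296,260). The stand cheeks are near (391,205) and (460,215), with the drive housing on the right. The scene view agrees, and the shaker is beyond both drums.

```bash
cat > h.py <<'E'
import numpy as np, cv2
from scipy.spatial.transform import Rotation as R
from bench import arm
def ray(p,uv,z,fish=False):
    a=(uv[0]-p['cx'])/p['fx'];b=(uv[1]-p['cy'])/p['fy']
    d=np.array([a,b,1.])
    if fish:
        r=np.hypot(a,b);d=np.array([a/r*np.sin(r),b/r*np.sin(r),np.cos(r)])
    d=R.from_rotvec(p['rotation']).as_matrix()@d
    o=np.array(p['position']);return o+d*(z-o[2])/d[2]
def proj(p,X,fish=False):
    c=R.from_rotvec(p['rotation']).as_matrix().T@(np.array(X)-p['position'])
    if fish:
        n=np.hypot(c[0],c[1]);t=np.arctan2(n,c[2]);return p['cx']+p['fx']*t*c[0]/n,p['cy']+p['fy']*t*c[1]/n
    return p['cx']+p['fx']*c[0]/c[2],p['cy']+p['fy']*c[1]/c[2]
def state():
    s=arm.observe();M=R.from_rotvec(s['tool_rot']).as_matrix()
    return s,M
def delta(target):
    s,M=state();return np.round(M.T@(np.array(target)-s['tcp_pos'])*100,2)
E
python3 - <<'E'
from h import *
s,M=state();print(M.round(3),s['joints'].round(3))
p=arm.get_image('top')
for n,uv,z in(('d1',(143,270),.028),('d2',(228,254),.028),('s1',(270,255),.028),('s2',(323,264),.028),('c1',(391,205),.09),('c2',(460,215),.09)):
    print(n,ray(p,uv,z).round(3))
def crop(n,x,y,w,h,k):
    return cv2.resize(p['img'][y:y+h,x:x+w],None,fx=k,fy=k,interpolation=cv2.INTER_CUBIC)
a=crop('',135,235,130,60,6);b=crop('',375,175,130,70,6)
cv2.imwrite('pics/crop1.png',np.vstack([a[:,:780],b[:220+200,:780]])[:600*2])
print(a.shape,b.shape)
im=cv2.vconcat([crop('',135,235,130,45,6),crop('',375,182,130,55,6)]);print(im.shape);cv2.imwrite('pics/crop1.png',im)
E
```

```text
[[-0.     0.33  -0.944]
 [ 0.    -0.944 -0.33 ]
 [-1.    -0.    -0.   ]] [ 1.136  0.333  0.04   1.465 -0.013  1.343 -0.058]
d1 [0.416 0.361 0.028]
d2 [0.451 0.16  0.028]
s1 [0.447 0.06  0.028]
s2 [ 0.423 -0.067  0.028]
c1 [ 0.553 -0.226  0.09 ]
c2 [ 0.527 -0.386  0.09 ]
(360, 780, 3) (420, 780, 3)
(600, 780, 3)
```

View pics/crop1.png

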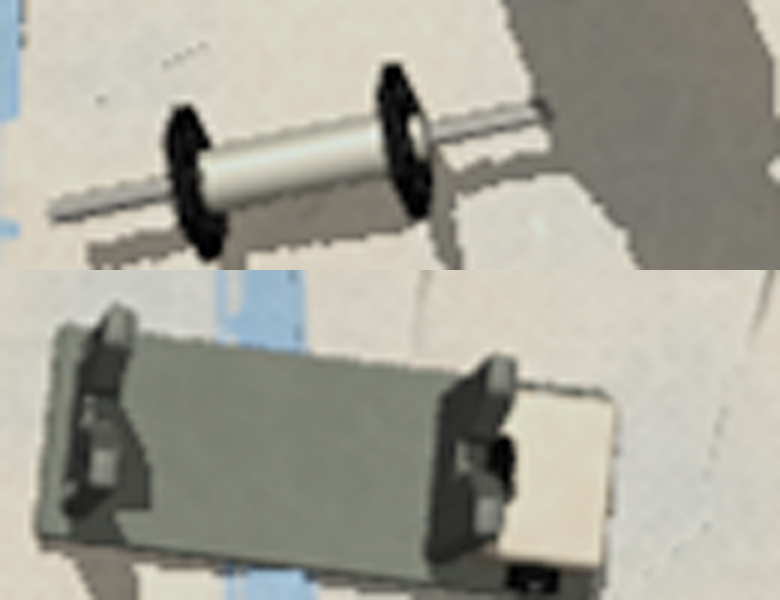

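Call:
carry_out([
  {"fingers": 0, "delta_pos": [-9.5, -8.6, -24.8], "spin": -0.7},
  {"fingers": 0, "delta_pos": [-9.5, -8.6, -24.8], "spin": -0.7},
  {"fingers": 0, "delta_pos": [-9.5, -8.6, -24.8], "spin": -0.7},
  {"fingers": 0, "delta_pos": [-9.5, -8.6, -24.8], "spin": -0.7},
  {"fingers": 0, "delta_pos": [-9.5, -8.6, -24.8], "spin": -0.7},
], newtons=20)

```text
time_s: 1.25
tcp_pos: [0.3997, -0.4665, 0.2724]
tool_rot: [1.587, 0.91, -1.587]
ft_force: [0.3, -1.3, 0.4]
finger_gap: 0.0869
```

```bash
python3 - <<'E'
from h import *
s,M=state();print(s['time_s'],s['tcp_pos'].round(3),M.round(3))
p=arm.get_image('wrist');cv2.imwrite('pics/w1.png',p['img'])
print(p['fx'],p['position'],[arm.landmark_of(p,t)[:2] for t in('stand','drum')])
for n,X in(('slot+',(.551,-.232,.095)),('slot-',(.53,-.38,.095))):print(n,proj(p,X,True))
for t in((.5,-.25,.30),(.53,-.0,.30),(.52,.1,.3),(.434,.263,.25)):print(t,delta(t))
p=arm.get_image('top')
for uv in((393.6,202.8),(457.3,210.7)):print(ray(p,uv,.095).round(4))
for uv in((290,208),(120,190)):print(ray(p,uv,.17).round(4))
E
```

```text
1.25 [ 0.4   -0.466  0.272] [[ 0.     0.863 -0.505]
 [-0.001 -0.505 -0.863]
 [-1.     0.001  0.   ]]
371.64829954431775 [ 0.44211081 -0.39617844  0.47009871] [[{'centre': [0.5443, -0.3038, 0.0014], 'confidence': 0.65}], []]
slot+ (np.float64(333.2354220214957), np.float64(-53.97459362416703))
slot- (np.float64(390.3778936336132), np.float64(69.91713227515376))
(0.5, -0.25, 0.3) [ -2.7   -2.4  -23.51]
(0.53, -0.0, 0.3) [ -2.72 -12.4  -46.61]
(0.52, 0.1, 0.3) [ -2.73 -18.31 -54.75]
(0.434, 0.263, 0.25) [  2.23 -33.96 -64.49]
[ 0.5571 -0.2316  0.095 ]
[ 0.5365 -0.379   0.095 ]
[0.5352 0.0056 0.17  ]
[0.5799 0.3721 0.17  ]
```

View pics/w1.png

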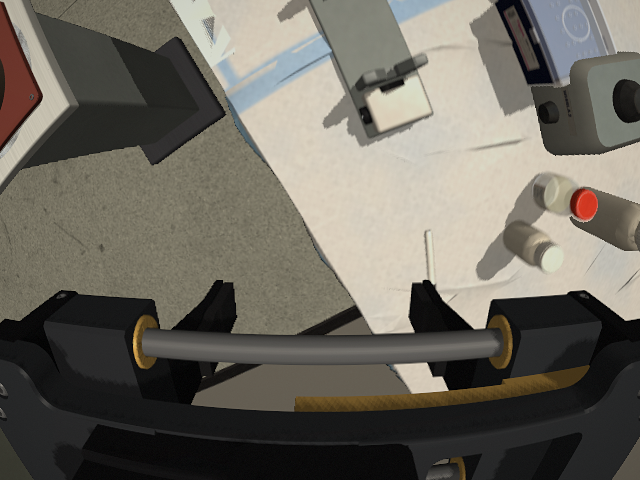

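The wrist view shows the stand's drive-side cheek at about (390,72), which matches the projected slot position. The far cheek is out of frame.

Call:
carry_out([
  {"fingers": 0, "delta_pos": [-2.7, -6, -23.5], "spin": -0.7},
  {"fingers": 0, "delta_pos": [-2.7, -6, -23.5], "spin": -0.7},
  {"fingers": 0, "delta_pos": [-2.7, -6, -23.5], "spin": -0.7},
  {"fingers": 0, "delta_pos": [-2.7, -12.4, -46.6], "spin": -0.7},
  {"fingers": 0, "delta_pos": [-2.7, -12.4, -46.6], "spin": -0.7},
])

```text
time_s: 1.95
tcp_pos: [0.4664, -0.2283, 0.291]
tool_rot: [1.083, 1.283, -1.084]
ft_force: [1.7, -0.2, 0.2]
finger_gap: 0.0869
```

```bash
python3 - <<'E'
from h import *
s,M=state();print(s['time_s'],s['tcp_pos'].round(3),M.round(3))
for t in((.53,-.0,.30),(.52,.1,.3),(.434,.263,.25)):print(t,delta(t))
E
```

```text
1.95 [ 0.466 -0.228  0.291] [[ 0.     0.986  0.168]
 [-0.001  0.168 -0.986]
 [-1.    -0.     0.001]]
(0.53, -0.0, 0.3) [ -0.93  10.11 -21.43]
(0.52, 0.1, 0.3) [ -0.94  10.81 -31.46]
(0.434, 0.263, 0.25) [  4.04   5.07 -48.98]
```

Call:
carry_out([
  {"fingers": 0, "delta_pos": [-0.9, 8, -21.4], "spin": 0},
  {"fingers": 0, "delta_pos": [-0.9, 8, -21.4], "spin": 0},
  {"fingers": 0, "delta_pos": [-0.9, 8, -21.4], "spin": 0},
  {"fingers": 0, "delta_pos": [-0.9, 8, -26], "spin": 0},
  {"fingers": 0, "delta_pos": [-0.9, 8, -26], "spin": 0},
])

```text
time_s: 2.45
tcp_pos: [0.5, 0.0187, 0.2988]
tool_rot: [1.085, 1.282, -1.088]
ft_force: [0.7, 0.8, 0.4]
finger_gap: 0.0866
```

Call:
carry_out([
  {"fingers": 0, "delta_pos": [2, -3, -23], "spin": 0},
  {"fingers": 0, "delta_pos": [2, -3, -23], "spin": 0},
  {"fingers": 0, "delta_pos": [2, -3, -23], "spin": 0},
  {"fingers": 0, "delta_pos": [2, -3, -23], "spin": 0},
  {"fingers": 0, "delta_pos": [2, -3, -23], "spin": 0},
])

```text
time_s: 2.95
tcp_pos: [0.4314, 0.2423, 0.278]
tool_rot: [1.086, 1.281, -1.088]
ft_force: [-0.1, 0.2, 0.3]
finger_gap: 0.0874
```

```bash
python3 - <<'E'
from h import *
s,M=state();print(s['time_s'],s['tcp_pos'].round(3),M.round(3))
p=arm.get_image('wrist');cv2.imwrite('pics/w2.png',p['img'])
print(arm.landmark_of(p,'drum')[:2],arm.search_frame(p,'drum')[:2])
for X in((.416,.361,.028),(.451,.16,.028)):print(proj(p,X,True))
print(delta((.434,.263,.25)))
E
```

```text
2.95 [0.431 0.242 0.278] [[-0.     0.987  0.164]
 [-0.002  0.164 -0.987]
 [-1.    -0.     0.002]]
[{'centre': [0.4349, 0.2617, 0.0313], 'confidence': 0.94}] [{'centre': [0.4323, 0.2609, 0.038], 'confidence': 0.97}]
(np.float64(325.69612206141), np.float64(93.67670611469586))
(np.float64(326.70329439273434), np.float64(257.11336367450923))
[ 2.79  0.55 -2.13]
```

View pics/w2.png

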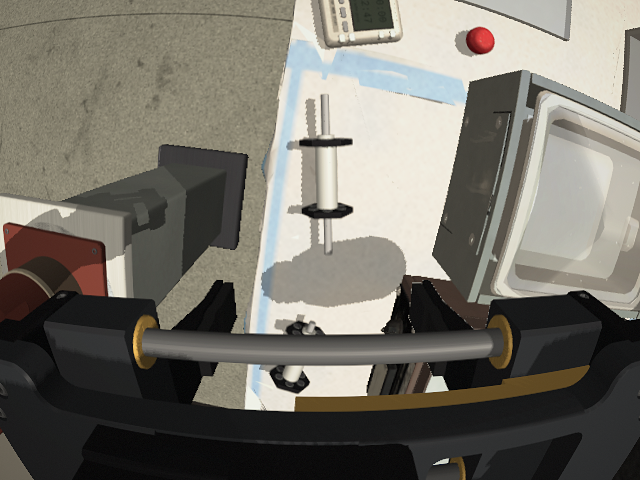

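The drum's axle runs from (324,95) to (328,253). That is within a few pixels of the projection, and it is centred between the fingers.

```bash
python3 - <<'E'
from h import *
p=arm.get_image('wrist')
a=ray(p,(324.5,94.5),.028,True);b=ray(p,(328,252.5),.028,True);c=(a+b)/2
print(a,b,np.linalg.norm(a-b),c,'yaw',np.arctan2((a-b)[1],(a-b)[0])-np.pi/2)
s,M=state();print('tool yaw',np.arctan2(M[1,1],M[0,1]))
print(delta((c[0],c[1],.08)),delta((c[0],c[1],.010)))
E
```

```text
[0.4150225 0.3585088 0.028    ] [0.45220538 0.16530769 0.028     ] 0.19674662696265185 [0.43361394 0.26190824 0.028     ] yaw 0.1901321410943253
tool yaw 0.16365516489625515
[19.79  0.44 -2.26] [26.79  0.45 -2.27]
```

Call:
carry_out([
  {"fingers": 0, "delta_pos": [5, 0.4, -2.2], "spin": -0.02},
  {"fingers": 0, "delta_pos": [19.8, 0.4, -2.2], "spin": -0.02},
  {"fingers": 0, "delta_pos": [19.8, 0.4, -2.2], "spin": -0.02},
  {"fingers": 0, "delta_pos": [19.8, 0.4, -2.2], "spin": -0.02},
  {"fingers": 0, "delta_pos": [19.8, 0.4, -2.2], "spin": -0.02},
])

```text
time_s: 3.65
tcp_pos: [0.4307, 0.2562, 0.0743]
tool_rot: [1.066, 1.292, -1.086]
ft_force: [-0.9, -0.4, 1.3]
finger_gap: 0.0873
```

```bash
python3 - <<'E'
from h import *
s,M=state();print(s['tcp_pos'],'tool yaw',np.arctan2(M[1,1],M[0,1]))
print(delta((.4338,.2619,.010)))
p=arm.get_image('wrist');cv2.imwrite('pics/w3.png',p['img'])
E
```

```text
[0.43071577 0.25623748 0.07430983] tool yaw 0.1798809313446878
[ 6.42  0.47 -0.54]
```

View pics/w3.png

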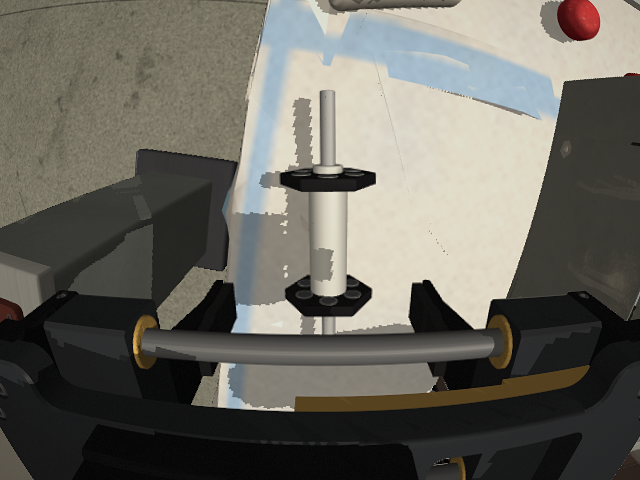

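The drum sleeve spans about (328,190–290), aligned and between the open fingers. I'll descend and grip.

Call:
carry_out([
  {"fingers": 0, "delta_pos": [3.5, 0.5, -0.6], "spin": -0.01},
  {"fingers": 0, "delta_pos": [6.4, 0.5, -0.6], "spin": -0.01},
  {"fingers": 0, "delta_pos": [6.4, 0.5, -0.6], "spin": -0.01},
  {"fingers": 0, "delta_pos": [6.4, 0.5, -0.6], "spin": -0.01},
  {"fingers": 0, "delta_pos": [6.4, 0.5, -0.6], "spin": -0.01},
], newtons=35)

```text
time_s: 4.2
tcp_pos: [0.4377, 0.2651, 0.0163]
tool_rot: [1.064, 1.293, -1.072]
ft_force: [0.1, 0.2, 0.5]
finger_gap: 0.0871
```

```bash
python3 - <<'E'
from h import *
s,M=state();print(s['tcp_pos'],M.round(3));print(delta((.4338,.2619,.010)))
E
```

```text
[0.4377214  0.26513994 0.01629717] [[-0.003  0.982  0.188]
 [-0.004  0.188 -0.982]
 [-1.    -0.003  0.003]]
[ 0.63 -0.44  0.24]
```

Call:
carry_out([
  {"fingers": 0, "delta_pos": [0.6, -0.3, 0.2], "spin": 0},
  {"fingers": 0, "delta_pos": [0.6, -0.3, 0.2], "spin": 0},
  {"fingers": 255, "delta_pos": [0.6, -0.3, 0.2], "spin": 0},
  {"fingers": 255, "delta_pos": [0.6, -0.3, 0.2], "spin": 0},
  {"fingers": 255, "delta_pos": [0.6, -0.3, 0.2], "spin": 0},
], newtons=35)

```text
time_s: 4.7
tcp_pos: [0.4351, 0.2626, 0.0104]
tool_rot: [1.064, 1.293, -1.072]
ft_force: [0.2, -0.4, -0.1]
finger_gap: 0.0704
```

Call:
carry_out([
  {"fingers": 255, "delta_pos": [0, 0, 0], "spin": 0},
  {"fingers": 255, "delta_pos": [0, 0, 0], "spin": 0},
  {"fingers": 255, "delta_pos": [0, 0, 0], "spin": 0},
  {"fingers": 255, "delta_pos": [0, 0, 0], "spin": 0},
  {"fingers": 255, "delta_pos": [0, 0, 0], "spin": 0},
])

```text
time_s: 5.2
tcp_pos: [0.4351, 0.2627, 0.0104]
tool_rot: [1.064, 1.293, -1.072]
ft_force: [-0.6, 0.4, -0.6]
finger_gap: 0.0308
```

Call:
carry_out([
  {"fingers": 255, "delta_pos": [0, 0, 0], "spin": 0},
  {"fingers": 255, "delta_pos": [0, 0, 0], "spin": 0},
  {"fingers": 255, "delta_pos": [0, 0, 0], "spin": 0},
  {"fingers": 255, "delta_pos": [-1, 0, 0], "spin": 0},
  {"fingers": 255, "delta_pos": [-2, 0, 0], "spin": 0},
])

```text
time_s: 5.7
tcp_pos: [0.435, 0.2628, 0.0311]
tool_rot: [1.064, 1.293, -1.072]
ft_force: [0.4, -0.9, 0.4]
finger_gap: 0.0008
```

Call:
carry_out([
  {"fingers": 255, "delta_pos": [-4, 0, 0], "spin": 0},
  {"fingers": 255, "delta_pos": [-8, 0, 0], "spin": 0},
  {"fingers": 255, "delta_pos": [-12, 0, 0], "spin": 0},
  {"fingers": 255, "delta_pos": [-16, 0, 0], "spin": 0},
  {"fingers": 255, "delta_pos": [-20, 0, 0], "spin": 0},
])

```text
time_s: 6.2
tcp_pos: [0.4352, 0.2638, 0.234]
tool_rot: [1.064, 1.292, -1.071]
ft_force: [0.6, 0.9, 0.5]
finger_gap: 0.0002
```

Call:
carry_out([
  {"fingers": 255, "delta_pos": [-4, 0, 0], "spin": 0},
  {"fingers": 255, "delta_pos": [-8, 0, 0], "spin": 0},
  {"fingers": 255, "delta_pos": [-8, 0, 0], "spin": 0},
])

```text
time_s: 6.5
tcp_pos: [0.4366, 0.266, 0.3202]
tool_rot: [1.069, 1.289, -1.063]
ft_force: [-0.4, -0.5, 0.3]
finger_gap: 0.0008
```

```bash
python3 - <<'E'
from h import *
s,M=state();print(s['time_s'],s['tcp_pos'],s['finger_gap'],s['ft_force'],s['ft_torque'],M.round(3));
p=arm.get_image('wrist');cv2.imwrite('pics/w4.png',p['img'])
print(arm.landmark_of(p,'drum')[:1])
for t in((.46,.15,.33),(.46,.0,.33),(.47,-.15,.33),(.547,-.305,.33)):print(t,delta(t))
E
```

```text
6.5 [0.43664135 0.26598571 0.32023402] 0.0008179355820684574 [-0.43286935 -0.47728834  0.31269125] [ 0.03708293 -0.17642341 -0.03543418] [[ 0.006  0.982  0.19 ]
 [-0.     0.19  -0.982]
 [-1.     0.006  0.001]]
[{'centre': [0.4334, 0.2608, 0.0265], 'confidence': 0.91}]
(0.46, 0.15, 0.33) [-1.43  0.23 11.72]
(0.46, 0.0, 0.33) [-1.39 -2.62 26.45]
(0.47, -0.15, 0.33) [-1.35 -4.49 41.36]
(0.547, -0.305, 0.33) [-1.3   0.13 58.04]
```

View pics/w4.png

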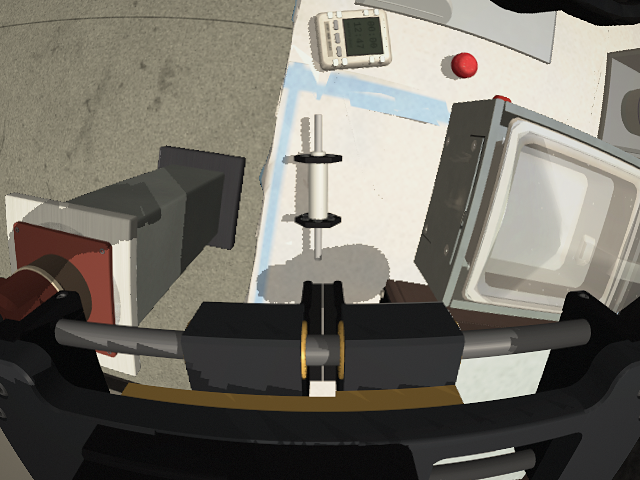

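The grasp missed. The fingers are shut at (322,285–340) and the drum still lies at (318,115–258). I'll check the finger geometry against the image before retrying.

```bash
python3 - <<'E'
from h import *
s,M=state();p=arm.get_image('wrist');t=s['tcp_pos']
print('tcp px',proj(p,t,True),'grasp',proj(p,t-.019*M[:,0],True))
print('cam in tool',M.T@(np.array(p['position'])-t),'\n',(M.T@R.from_rotvec(p['rotation']).as_matrix()).round(3))
for n,uv in(('a',(318,115)),('b',(318,258)),('plate far',(318,158)),('plate near',(318,220))):print(n,ray(p,uv,.028,True).round(4))
print(s['tcp_pos'])
cv2.imwrite('pics/t2.png',arm.get_image('top')['img'][180:330,100:300].repeat(4,0).repeat(4,1))
# simulate: where the drum sits in w3 pose relative to fingers
E
```

```text
tcp px (np.float64(322.0017408982008), np.float64(270.91809299834233)) grasp (np.float64(321.98513491035897), np.float64(284.613860470218))
cam in tool [-1.97792885e-01  1.27414455e-04 -8.15145750e-02] 
 [[-0.    -0.3    0.954]
 [ 1.    -0.     0.   ]
 [ 0.     0.954  0.3  ]]
a [0.4123 0.3565 0.028 ]
b [0.4488 0.1654 0.028 ]
plate far [0.4229 0.3012 0.028 ]
plate near [0.4386 0.2191 0.028 ]
[0.43547133 0.2645957  0.31537607]
```

View pics/t2.png

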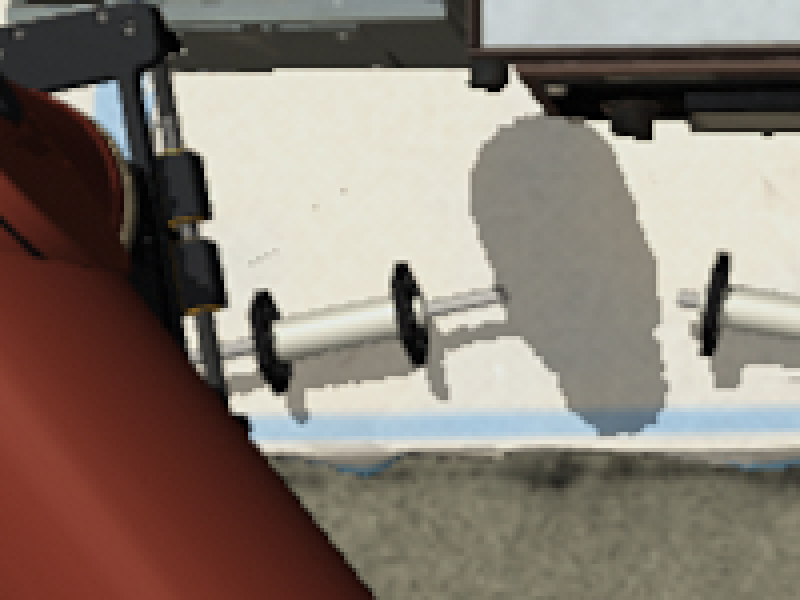

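```bash
python3 - <<'E'
from h import *
s,M=state();t=s['tcp_pos'];print(t,s['joints'].round(3))
p=arm.get_image('top')
for d in(0,.019,.05,.07,.1,.15):print(d,np.round((np.array(proj(p,t-d*M[:,0]))-(100,180))*4))
p=arm.get_image('scene');u,v=np.array(proj(p,t),int);print('scene',u,v,np.round(proj(p,t-.07*M[:,0])))
x0=min(max(u-100,0),440);y0=min(max(v-100,0),330);print(x0,y0)
a=p['img'][y0:y0+150,x0:x0+200].repeat(4,0).repeat(4,1).copy()
for d,c in((0,(0,0,255)),(.019,(0,255,0)),(.07,(255,0,0))):
    q=(np.array(proj(p,t-d*M[:,0]))-(x0,y0))*4;cv2.circle(a,tuple(int(i) for i in q),4,c,1)
cv2.imwrite('pics/s2.png',a)
E
```

```text
[0.43493237 0.26385509 0.31344043] [ 0.235  0.07  -0.905  1.548  0.057  1.555 -0.479]
0 [202. 277.]
0.019 [190. 273.]
0.05 [170. 266.]
0.07 [156. 261.]
0.1 [135. 253.]
0.15 [ 96. 239.]
scene 233 265 [225. 216.]
133 165
```

View pics/s2.png

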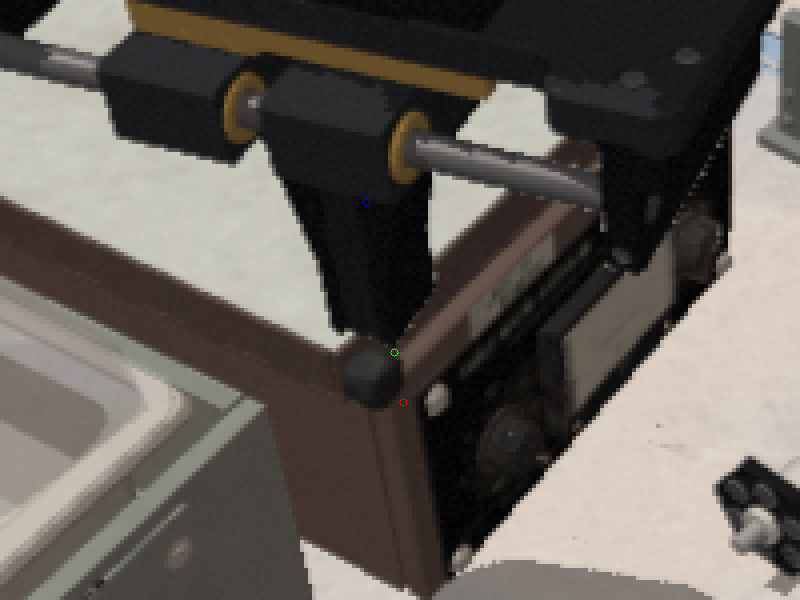

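The scene view shows the real fingertips near crop pixel (370,335), while the reported TCP falls at (403,402). So the true tips are offset from the reported TCP by more than 2 cm. I'll solve for that offset from the wrist and scene views.

```bash
python3 - <<'E'
from h import *
from scipy.optimize import least_squares
s,M=state();t=s['tcp_pos'];w=arm.get_image('wrist');p=arm.get_image('scene')
def f(q):
    c=t+M@q
    e=np.array(proj(w,c+M@[0,0,-.0095],True))-(322.5,283)
    g=np.array(proj(p,c))-(225.5,248.75)
    return np.r_[e,g*1.0]
r=least_squares(f,[0,0,0]);print(r.x*1000,r.fun)
print(t,s['tool_rot'])
E
```

```text
[-28.85781306   1.13880415   2.63760078] [ 1.79776101 -2.71661492  5.22071207 -4.09737961]
[0.43489656 0.26371769 0.31301915] [ 1.06297679  1.29325444 -1.07201543]
```

The real tips sit about 29 mm short of the reported TCP along the approach axis, so the fingers closed above the sleeve (tips at about 39 mm, sleeve top at 41 mm). I'll regrip about 28 mm lower and watch for contact force.

Call:
carry_out([
  {"fingers": 0, "delta_pos": [0, 0, 0], "spin": 0},
  {"fingers": 0, "delta_pos": [5, 0, 0], "spin": 0},
  {"fingers": 0, "delta_pos": [10, 0, 0.2], "spin": 0},
  {"fingers": 0, "delta_pos": [15, 0, 0.2], "spin": 0},
  {"fingers": 0, "delta_pos": [20, 0, 0.2], "spin": 0},
])

```text
time_s: 7.4
tcp_pos: [0.4345, 0.2607, 0.1113]
tool_rot: [1.063, 1.293, -1.072]
ft_force: [1.8, -0.5, 0.1]
finger_gap: 0.0327
```

Call:
carry_out([
  {"fingers": 0, "delta_pos": [0, 0, 0], "spin": 0},
  {"fingers": 0, "delta_pos": [0, 0, 0], "spin": 0},
  {"fingers": 0, "delta_pos": [0, 0, 0], "spin": 0},
  {"fingers": 0, "delta_pos": [0, 0, 0], "spin": 0},
  {"fingers": 0, "delta_pos": [0, 0, 0], "spin": 0},
])

```text
time_s: 7.9
tcp_pos: [0.4356, 0.2613, 0.1131]
tool_rot: [1.065, 1.291, -1.07]
ft_force: [0.3, -0.1, 0.4]
finger_gap: 0.0724
```

```bash
python3 - <<'E'
from h import *
s,M=state();print(s['time_s'],s['tcp_pos'],s['finger_gap'],'yaw',np.arctan2(M[1,1],M[0,1]));print(delta((.4338,.2615,.0)))
E
```

```text
7.9 [0.43560648 0.26125778 0.11309332] 0.07242170067343723 yaw 0.1903144613280172
[11.31 -0.17 -0.09]
```

Call:
carry_out([
  {"fingers": 0, "delta_pos": [0, -0.15, 0], "spin": 0},
  {"fingers": 0, "delta_pos": [4, -0.15, 0], "spin": 0},
  {"fingers": 0, "delta_pos": [8, -0.15, 0], "spin": 0},
  {"fingers": 0, "delta_pos": [10.5, -0.15, 0], "spin": 0},
  {"fingers": 0, "delta_pos": [11.3, -0.15, 0], "spin": 0},
])

```text
time_s: 8.4
tcp_pos: [0.4327, 0.2597, -0.0019]
tool_rot: [1.063, 1.293, -1.072]
ft_force: [0.2, -0.0, 0.8]
finger_gap: 0.0867
```

Call:
carry_out([
  {"fingers": 0, "delta_pos": [0.6, 0, 0], "spin": 0},
  {"fingers": 0, "delta_pos": [0.8, 0, 0], "spin": 0},
  {"fingers": 0, "delta_pos": [0.8, 0, 0], "spin": 0},
])

```text
time_s: 8.7
tcp_pos: [0.4334, 0.2601, -0.009]
tool_rot: [1.064, 1.292, -1.071]
ft_force: [0.1, -0.0, 0.8]
finger_gap: 0.0869
```

Call:
carry_out([
  {"fingers": 0, "delta_pos": [0.4, 0, 0], "spin": 0},
  {"fingers": 0, "delta_pos": [0.4, 0, 0], "spin": 0},
])

```text
time_s: 8.9
tcp_pos: [0.4338, 0.2601, -0.0126]
tool_rot: [1.065, 1.291, -1.071]
ft_force: [0.0, -1.1, -0.3]
finger_gap: 0.087
```

```bash
python3 - <<'E'
from h import *
s,M=state();print(s['time_s'],s['tcp_pos'],s['finger_gap'],s['ft_force'])
E
```

```text
8.9 [ 0.43381135  0.26012263 -0.01258607] 0.08696707517267753 [ 0.03465236 -1.05336223 -0.31193266]
```

Call:
carry_out([
  {"fingers": 0, "delta_pos": [0.3, 0, 0], "spin": 0},
  {"fingers": 0, "delta_pos": [0.5, 0, 0], "spin": 0},
  {"fingers": 255, "delta_pos": [0.5, 0, 0], "spin": 0},
  {"fingers": 255, "delta_pos": [0.5, 0, 0], "spin": 0},
  {"fingers": 255, "delta_pos": [0.5, 0, 0], "spin": 0},
], newtons=35)

```text
time_s: 9.4
tcp_pos: [0.4339, 0.2601, -0.0175]
tool_rot: [1.065, 1.291, -1.071]
ft_force: [-0.1, -0.4, 0.2]
finger_gap: 0.0706
```

Call:
carry_out([
  {"fingers": 255, "delta_pos": [0, 0, 0], "spin": 0},
  {"fingers": 255, "delta_pos": [0, 0, 0], "spin": 0},
  {"fingers": 255, "delta_pos": [0, 0, 0], "spin": 0},
  {"fingers": 255, "delta_pos": [0, 0, 0], "spin": 0},
  {"fingers": 255, "delta_pos": [0, 0, 0], "spin": 0},
])

```text
time_s: 9.9
tcp_pos: [0.4339, 0.2601, -0.0175]
tool_rot: [1.065, 1.291, -1.071]
ft_force: [1.2, 0.2, 0.2]
finger_gap: 0.0308
```

Call:
carry_out([
  {"fingers": 255, "delta_pos": [0, 0, 0], "spin": 0},
  {"fingers": 255, "delta_pos": [0, 0, 0], "spin": 0},
  {"fingers": 255, "delta_pos": [0, 0, 0], "spin": 0},
  {"fingers": 255, "delta_pos": [0, 0, 0], "spin": 0},
])

```text
time_s: 10.3
tcp_pos: [0.4337, 0.2601, -0.0176]
tool_rot: [1.065, 1.291, -1.071]
ft_force: [0.1, -0.3, 0.9]
finger_gap: 0.0255
```

The gap holds at 25.5 mm, which matches the 26 mm sleeve, so it is gripped. I'll lift.

Call:
carry_out([
  {"fingers": 255, "delta_pos": [-1, 0, 0], "spin": 0},
  {"fingers": 255, "delta_pos": [-3, 0, 0], "spin": 0},
  {"fingers": 255, "delta_pos": [-6, 0, 0], "spin": 0},
  {"fingers": 255, "delta_pos": [-9, 0, 0], "spin": 0},
  {"fingers": 255, "delta_pos": [-12, 0, 0], "spin": 0},
])

```text
time_s: 10.8
tcp_pos: [0.4335, 0.2607, 0.104]
tool_rot: [1.064, 1.292, -1.07]
ft_force: [1.6, 0.6, -2.5]
finger_gap: 0.0249
```

Call:
carry_out([
  {"fingers": 255, "delta_pos": [-4, 0, 0], "spin": 0},
  {"fingers": 255, "delta_pos": [-8, 0, 0], "spin": 0},
  {"fingers": 255, "delta_pos": [-12, 0, 0], "spin": 0},
  {"fingers": 255, "delta_pos": [-16, 0, 0], "spin": 0},
  {"fingers": 255, "delta_pos": [-17, 0, 0], "spin": 0},
])

```text
time_s: 11.3
tcp_pos: [0.4346, 0.2627, 0.2787]
tool_rot: [1.068, 1.289, -1.065]
ft_force: [-0.0, -0.2, -2.8]
finger_gap: 0.0252
```

```bash
python3 - <<'E'
from h import *
s,M=state();print(s['time_s'],s['tcp_pos'],s['finger_gap'],s['ft_force'],s['ft_torque']);print('yaw',np.arctan2(M[1,1],M[0,1]))
p=arm.get_image('wrist');cv2.imwrite('pics/w5.png',p['img'])
print(arm.landmark_of(p,'drum')[:1])
for t in((.46,.15,.29),(.46,.0,.29),(.47,-.15,.29),(.547,-.305,.29)):print(t,delta(t))
E
```

```text
11.3 [0.43460497 0.26266904 0.27871481] 0.02520745313145671 [-0.0382712  -0.24278043 -2.83509088] [ 0.00366167 -0.16553629 -0.00959421]
yaw 0.19131206780634727
[{'centre': [0.4334, 0.2612, 0.323], 'confidence': 0.92}]
(0.46, 0.15, 0.29) [-1.41  0.42 11.48]
(0.46, 0.0, 0.29) [-1.37 -2.42 26.21]
(0.47, -0.15, 0.29) [-1.32 -4.29 41.13]
(0.547, -0.305, 0.29) [-1.26  0.33 57.81]
```

View pics/w5.png

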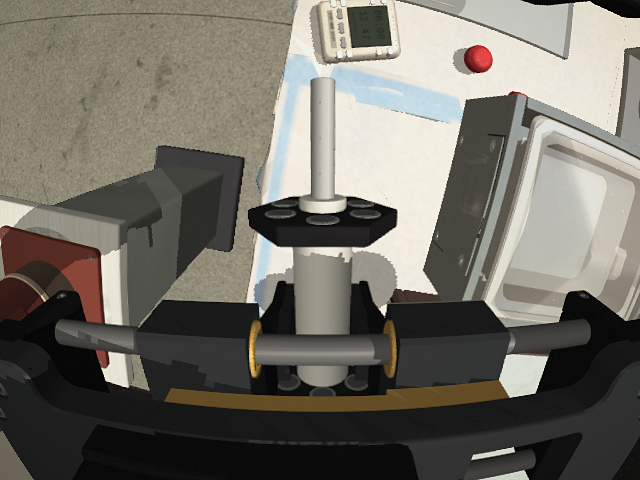

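The drum is held (2.8 N weight) with the axle straight at column 323. I'll carry it above shaker height toward the stand.

Call:
carry_out([
  {"fingers": 255, "delta_pos": [-1.3, 0, 3], "spin": 0},
  {"fingers": 255, "delta_pos": [-1.3, 0, 7], "spin": 0},
  {"fingers": 255, "delta_pos": [-1.3, -0.5, 11], "spin": 0.05},
  {"fingers": 255, "delta_pos": [-1.3, -1, 15], "spin": 0.1},
  {"fingers": 255, "delta_pos": [-1.3, -1.5, 19], "spin": 0.15},
])

```text
time_s: 11.9
tcp_pos: [0.4542, 0.0707, 0.2871]
tool_rot: [1.178, 1.226, -1.183]
ft_force: [1.4, 0.4, -2.1]
finger_gap: 0.0249
```

```bash
python3 - <<'E'
from h import *
s,M=state();print(s['time_s'],s['tcp_pos'],s['finger_gap']);print('yaw',np.arctan2(M[1,1],M[0,1]))
for t in((.46,.0,.29),(.47,-.1,.29),(.49,-.2,.29),(.547,-.305,.29)):print(t,delta(t))
E
```

```text
11.9 [0.45424654 0.07069527 0.28713225] 0.02492208102229556
yaw 0.0389223821024495
(0.46, 0.0, 0.29) [-0.27  0.3   7.09]
(0.47, -0.1, 0.29) [-0.23  0.91 17.12]
(0.49, -0.2, 0.29) [-0.21  2.52 27.19]
(0.547, -0.305, 0.29) [-0.18  7.81 37.9 ]
```

Call:
carry_out([
  {"fingers": 255, "delta_pos": [-0.2, 0.2, 4], "spin": 0.03},
  {"fingers": 255, "delta_pos": [-0.2, 0.4, 8], "spin": 0.07},
  {"fingers": 255, "delta_pos": [-0.2, 0.6, 12], "spin": 0.11},
  {"fingers": 255, "delta_pos": [-0.2, 0.9, 16], "spin": 0.15},
  {"fingers": 255, "delta_pos": [-0.2, 1.4, 20], "spin": 0.18},
])

```text
time_s: 12.4
tcp_pos: [0.4748, -0.1301, 0.2876]
tool_rot: [1.309, 1.139, -1.318]
ft_force: [1.1, 0.3, -2.1]
finger_gap: 0.0248
```

```bash
python3 - <<'E'
from h import *
s,M=state();print(s['time_s'],s['tcp_pos'],s['finger_gap']);print('yaw',np.arctan2(M[1,1],M[0,1]))
p=arm.get_image('wrist');print(arm.landmark_of(p,'drum')[:1],arm.landmark_of(p,'stand')[:2])
for t in((.547,-.305,.22),(.547,-.305,.15)):print(t,delta(t))
E
```

```text
12.4 [ 0.47483983 -0.13010297  0.28758429] 0.024799302110973104
yaw -0.14265754844573722
[{'centre': [0.4754, -0.133, 0.335], 'confidence': 0.97}] [{'centre': [0.5435, -0.3057, -0.0008], 'confidence': 0.97}]
(0.547, -0.305, 0.22) [ 6.69  9.71 16.13]
(0.547, -0.305, 0.15) [13.69  9.74 16.11]
```

Call:
carry_out([
  {"fingers": 255, "delta_pos": [1, 2.4, 4], "spin": 0},
  {"fingers": 255, "delta_pos": [3, 4.9, 8], "spin": 0},
  {"fingers": 255, "delta_pos": [6, 7.3, 12], "spin": 0},
  {"fingers": 255, "delta_pos": [9, 9.7, 16.1], "spin": 0},
  {"fingers": 255, "delta_pos": [12, 9.7, 16.1], "spin": 0},
])

```text
time_s: 13.05
tcp_pos: [0.5469, -0.3083, 0.1644]
tool_rot: [1.313, 1.137, -1.323]
ft_force: [1.4, -0.1, -1.9]
finger_gap: 0.025
```

Call:
carry_out([
  {"fingers": 255, "delta_pos": [0, 0, 0], "spin": 0},
  {"fingers": 255, "delta_pos": [0, 0, 0], "spin": 0},
])

```text
time_s: 13.25
tcp_pos: [0.5463, -0.3066, 0.1631]
tool_rot: [1.313, 1.142, -1.323]
ft_force: [0.9, 0.7, -0.7]
finger_gap: 0.0247
```

```bash
python3 - <<'E'
from h import *
s,M=state();t=s['tcp_pos'];print(s['time_s'],t,s['finger_gap']);print('yaw',np.arctan2(M[1,1],M[0,1]))
p=arm.get_image('wrist');q=arm.get_image('top')
for a in(p,q):print(arm.landmark_of(a,'drum')[:1],arm.landmark_of(a,'stand')[:2])
c=t-.0445*M[:,0]
for d in(-.1,.1):print('axle end',proj(p,c+d*M[:,2],True),np.array(proj(q,c+d*M[:,2])))
im=cv2.vconcat([p['img'][0:345,0:640],cv2.resize(q['img'][175:240,370:490],(640,255))[:255]])
cv2.imwrite('pics/w6.png',im)
# slot centres at z=.095
for n,X in(('s+',(.5571,-.2316,.095)),('s-',(.5365,-.379,.095))):print(n,proj(p,X,True))
E
```

```text
13.25 [ 0.54627228 -0.30663997  0.16306692] 0.024734928687317328
yaw -0.14744193569464947
[{'centre': [0.5467, -0.3094, 0.2116], 'confidence': 0.57}] [{'centre': [0.5481, -0.3112, 0.2092], 'confidence': 0.28}]
[{'centre': [0.5476, -0.3021, 0.2124], 'confidence': 0.74}] [{'centre': [0.5457, -0.3041, 0.002], 'confidence': 0.81}]
axle end (np.float64(320.67049238087), np.float64(81.32338517851059)) [390.22667415 191.29742218]
axle end (np.float64(321.273569987502), np.float64(448.9338367335947)) [483.83004329 203.65932396]
s+ (np.float64(321.78507404474414), np.float64(133.69622224515197))
s- (np.float64(323.4453045083553), np.float64(321.36297583890376))
```

View pics/w6.png

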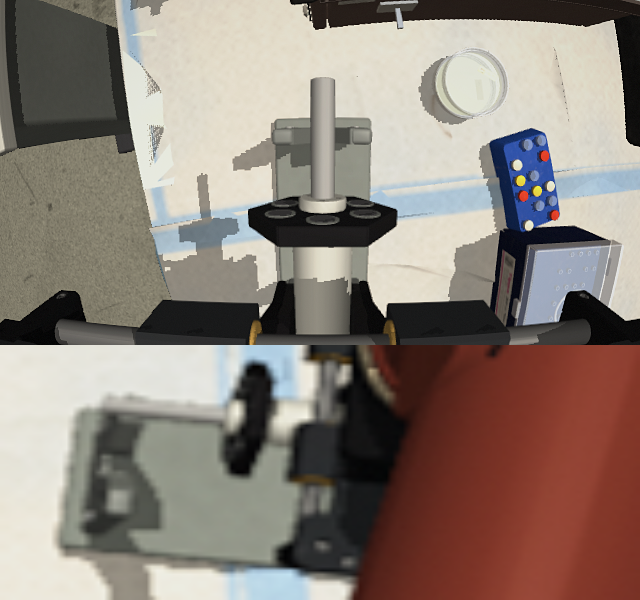

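The wrist view shows the near cheek's outer edges at columns 272 and 371, so the slot is centred near 321.5. The axle bar is at 310–335 (about 322.5), aligned to about 1 mm. I'll lower it.

Call:
carry_out([
  {"fingers": 255, "delta_pos": [2, 0, -0.1], "spin": -0.01},
  {"fingers": 255, "delta_pos": [5, 0, -0.1], "spin": -0.01},
  {"fingers": 255, "delta_pos": [8, 0, -0.1], "spin": -0.01},
  {"fingers": 255, "delta_pos": [9, 0, -0.1], "spin": -0.01},
  {"fingers": 255, "delta_pos": [9, 0, -0.1], "spin": -0.01},
])

```text
time_s: 14.05
tcp_pos: [0.5469, -0.3066, 0.0756]
tool_rot: [1.305, 1.143, -1.315]
ft_force: [0.4, -0.4, -1.7]
finger_gap: 0.0251
```

Call:
carry_out([
  {"fingers": 255, "delta_pos": [0, 0, 0], "spin": 0},
])

```text
time_s: 14.15
tcp_pos: [0.5479, -0.3069, 0.0774]
tool_rot: [1.305, 1.141, -1.313]
ft_force: [0.8, -0.3, -1.6]
finger_gap: 0.025
```

```bash
python3 - <<'E'
from h import *
s,M=state();t=s['tcp_pos'];print(s['time_s'],t,s['finger_gap'],s['ft_force']);print('yaw',np.arctan2(M[1,1],M[0,1]))
p=arm.get_image('wrist');q=arm.get_image('top')
for a in(p,q):print(arm.landmark_of(a,'drum')[:1],arm.landmark_of(a,'stand')[:2])
print(delta((.5468,-.3053,.045)))
g=cv2.cvtColor(p['img'],cv2.COLOR_BGR2GRAY)
cv2.imwrite('pics/w7.png',cv2.resize(p['img'][40:260,220:420],None,fx=2.7,fy=2.7))
E
```

```text
14.15 [ 0.54789659 -0.3068759   0.0774254 ] 0.025008360354431113 [ 0.75548844 -0.34098716 -1.64018392]
yaw -0.1371997235495339
[{'centre': [0.5519, -0.3085, 0.1246], 'confidence': 0.94}] []
[{'centre': [0.5513, -0.3039, 0.126], 'confidence': 0.77}] [{'centre': [0.546, -0.3064, -0.0012], 'confidence': 0.93}, {'centre': [0.4383, -0.0013, 0.0314], 'confidence': 0.62}]
[ 3.15 -0.07 -0.15]
```

Call:
carry_out([
  {"fingers": 255, "delta_pos": [1, -0.1, -0.1], "spin": 0},
  {"fingers": 255, "delta_pos": [2, -0.1, -0.1], "spin": 0},
  {"fingers": 255, "delta_pos": [3, -0.1, -0.1], "spin": 0},
  {"fingers": 255, "delta_pos": [3, -0.1, -0.1], "spin": 0},
])

```text
time_s: 14.85
tcp_pos: [0.5449, -0.3051, 0.0441]
tool_rot: [1.305, 1.145, -1.316]
ft_force: [0.2, 0.9, -3.6]
finger_gap: 0.0251
```

Call:
carry_out([
  {"fingers": 255, "delta_pos": [0.5, 0, 0], "spin": 0},
  {"fingers": 255, "delta_pos": [1, 0, 0], "spin": 0},
  {"fingers": 255, "delta_pos": [1, 0, 0], "spin": 0},
])

```text
time_s: 15.15
tcp_pos: [0.5444, -0.3049, 0.0332]
tool_rot: [1.305, 1.146, -1.316]
ft_force: [-0.1, 0.6, -2.3]
finger_gap: 0.0251
```

```bash
python3 - <<'E'
from h import *
s,M=state();t=s['tcp_pos'];print(s['time_s'],t,s['finger_gap'],s['ft_force'],s['ft_torque']);print('yaw',np.arctan2(M[1,1],M[0,1]))
p=arm.get_image('wrist');print(arm.landmark_of(p,'drum')[:1],arm.landmark_of(p,'stand')[:1])
print(delta((.5468,-.3053,.0145)))
cv2.imwrite('pics/w7.png',cv2.resize(p['img'][40:260,220:420],None,fx=2.7,fy=2.7))
E
```

```text
15.15 [ 0.54436593 -0.3048995   0.03316929] 0.025084808198323427 [-0.05151357  0.5995541  -2.26202454] [-0.05186222 -0.07348638 -0.00091391]
yaw -0.13721547500442047
[] []
[ 1.98  0.18 -0.02]
```

Call:
carry_out([
  {"fingers": 255, "delta_pos": [0, 0.15, 0], "spin": 0},
  {"fingers": 255, "delta_pos": [0.3, 0.15, 0], "spin": 0},
  {"fingers": 255, "delta_pos": [0.6, 0.15, 0], "spin": 0},
  {"fingers": 255, "delta_pos": [0.8, 0.15, 0], "spin": 0},
])

```text
time_s: 15.7
tcp_pos: [0.5463, -0.3054, 0.0259]
tool_rot: [1.305, 1.145, -1.316]
ft_force: [-0.2, 0.4, -1.9]
finger_gap: 0.025
```

Call:
carry_out([
  {"fingers": 255, "delta_pos": [0.3, 0, 0], "spin": 0},
  {"fingers": 255, "delta_pos": [0.5, 0, 0], "spin": 0},
])

```text
time_s: 15.9
tcp_pos: [0.546, -0.3053, 0.0204]
tool_rot: [1.305, 1.145, -1.316]
ft_force: [-0.4, 0.1, -2.4]
finger_gap: 0.0255
```

```bash
python3 - <<'E'
from h import *
s,M=state();t=s['tcp_pos'];print(s['time_s'],t,s['finger_gap'],s['ft_force'],s['ft_torque'])
p=arm.get_image('scene');print(arm.landmark_of(p,'drum')[:1],arm.landmark_of(p,'stand')[:1]);print(delta((.5468,-.3053,.0145)))
E
```

```text
15.9 [ 0.54601599 -0.30527438  0.02038354] 0.025538591479986692 [-0.40225896  0.13461801 -2.4497794 ] [-0.01524223 -0.08194333  0.01279249]
[{'centre': [0.5481, -0.3034, 0.063], 'confidence': 0.87}] [{'centre': [0.5462, -0.3035, 0.0049], 'confidence': 0.63}]
[ 0.61  0.07 -0.01]
```

Axle is at about 65 mm, in the narrow slot with no side forces. I'll continue to contact.

Call:
carry_out([
  {"fingers": 255, "delta_pos": [0.2, 0, 0], "spin": 0},
  {"fingers": 255, "delta_pos": [0.4, 0, 0], "spin": 0},
  {"fingers": 255, "delta_pos": [0.4, 0, 0], "spin": 0},
])

```text
time_s: 16.35
tcp_pos: [0.5459, -0.3052, 0.0163]
tool_rot: [1.305, 1.146, -1.316]
ft_force: [0.6, -0.1, -2.8]
finger_gap: 0.0249
```

Call:
carry_out([
  {"fingers": 255, "delta_pos": [0.1, 0, 0], "spin": 0},
  {"fingers": 255, "delta_pos": [0.15, 0, 0], "spin": 0},
])

```text
time_s: 16.55
tcp_pos: [0.5458, -0.3052, 0.0147]
tool_rot: [1.305, 1.146, -1.316]
ft_force: [0.6, 0.5, -2.5]
finger_gap: 0.0251
```

Call:
carry_out([
  {"fingers": 255, "delta_pos": [0.1, 0, 0], "spin": 0},
  {"fingers": 255, "delta_pos": [0.15, 0, 0], "spin": 0},
])

```text
time_s: 16.75
tcp_pos: [0.5459, -0.3053, 0.0143]
tool_rot: [1.305, 1.145, -1.316]
ft_force: [-5.5, 3.7, 10.7]
finger_gap: 0.0252
```

Contact came at TCP z = 14.3 mm, where the seated axle was predicted (14.4 mm), with about 11 N up. I'll hold briefly, then release.

Call:
carry_out([
  {"fingers": 255, "delta_pos": [0, 0, 0], "spin": 0},
  {"fingers": 255, "delta_pos": [0, 0, 0], "spin": 0},
  {"fingers": 255, "delta_pos": [0, 0, 0], "spin": 0},
])

```text
time_s: 17.05
tcp_pos: [0.5462, -0.3054, 0.0145]
tool_rot: [1.305, 1.145, -1.316]
ft_force: [-0.5, 0.4, 1.7]
finger_gap: 0.0253
```

```bash
python3 - <<'E'
from h import *
s,M=state();print(s['tcp_pos'],s['ft_force'],s['ft_torque'])
p=arm.get_image('scene');print(arm.landmark_of(p,'drum')[:1])
E
```

```text
[ 0.54616912 -0.30539708  0.01446249] [-0.52256434  0.40022607  1.70465446] [ 0.04880302 -0.04039333  0.01405551]
[{'centre': [0.546, -0.3014, 0.0571], 'confidence': 0.87}]
```

Call:
carry_out([
  {"fingers": 0, "delta_pos": [0, 0, 0], "spin": 0},
  {"fingers": 0, "delta_pos": [0, 0, 0], "spin": 0},
  {"fingers": 0, "delta_pos": [0, 0, 0], "spin": 0},
  {"fingers": 0, "delta_pos": [0, 0, 0], "spin": 0},
  {"fingers": 0, "delta_pos": [0, 0, 0], "spin": 0},
])

```text
time_s: 17.65
tcp_pos: [0.5462, -0.3054, 0.0144]
tool_rot: [1.305, 1.145, -1.316]
ft_force: [-0.3, 0.4, 0.8]
finger_gap: 0.0571
```

Call:
carry_out([
  {"fingers": 0, "delta_pos": [0, 0, 0], "spin": 0},
  {"fingers": 0, "delta_pos": [0, 0, 0], "spin": 0},
  {"fingers": 0, "delta_pos": [0, 0, 0], "spin": 0},
  {"fingers": 0, "delta_pos": [0, 0, 0], "spin": 0},
  {"fingers": 0, "delta_pos": [0, 0, 0], "spin": 0},
])

```text
time_s: 18.15
tcp_pos: [0.5462, -0.3054, 0.0144]
tool_rot: [1.305, 1.145, -1.316]
ft_force: [-0.2, -0.2, 0.2]
finger_gap: 0.0858
```

Fingers are open, so I'll retreat straight up.

Call:
carry_out([
  {"fingers": 0, "delta_pos": [-1, 0, 0], "spin": 0},
  {"fingers": 0, "delta_pos": [-4, 0, 0], "spin": 0},
  {"fingers": 0, "delta_pos": [-8, 0, 0], "spin": 0},
  {"fingers": 0, "delta_pos": [-12, 0, 0], "spin": 0},
  {"fingers": 0, "delta_pos": [-16, 0, 0], "spin": 0},
])

```text
time_s: 18.65
tcp_pos: [0.5472, -0.3049, 0.177]
tool_rot: [1.305, 1.144, -1.316]
ft_force: [0.8, -0.1, -0.5]
finger_gap: 0.0869
```

Call:
carry_out([
  {"fingers": 0, "delta_pos": [-6, 0, 0], "spin": 0},
  {"fingers": 0, "delta_pos": [-10, 0, 0], "spin": 0},
  {"fingers": 0, "delta_pos": [-10, 0, 0], "spin": 0},
  {"fingers": 0, "delta_pos": [-10, 0, 0], "spin": 0},
])

```text
time_s: 19.05
tcp_pos: [0.5487, -0.3048, 0.2795]
tool_rot: [1.305, 1.141, -1.313]
ft_force: [0.9, -0.2, -0.8]
finger_gap: 0.087
```

```bash
python3 - <<'E'
from h import *
s,M=state();print(s['time_s'],s['tcp_pos'],s['ft_force'])
ps=[arm.get_image(n) for n in('wrist','scene','top')]
for p in ps:print([arm.landmark_of(p,n)[:1] for n in('drum','short_drum','stand')])
im=[cv2.resize(ps[0]['img'][0:300,160:480],(400,375)),cv2.resize(ps[1]['img'][120:233,300:420],(400,375))]
cv2.imwrite('pics/end.png',cv2.hconcat(im))
E
```

```text
19.05 [ 0.54869604 -0.3048443   0.27953334] [ 0.89247054 -0.20324132 -0.79439437]
[[{'centre': [0.5438, -0.3051, 0.0638], 'confidence': 0.55}], [{'centre': [0.5486, -0.3031, 0.0615], 'confidence': 0.66}], [{'centre': [0.5463, -0.3057, -0.0012], 'confidence': 0.69}]]
[[{'centre': [0.5453, -0.2999, 0.0583], 'confidence': 0.85}], [{'centre': [0.437, -0.0043, 0.0313], 'confidence': 0.58}], [{'centre': [0.5454, -0.304, 0.0036], 'confidence': 0.71}]]
[[{'centre': [0.55, -0.3015, 0.0611], 'confidence': 0.77}], [{'centre': [0.4377, -0.001, 0.0273], 'confidence': 0.61}], [{'centre': [0.5466, -0.3059, 0.0002], 'confidence': 0.84}]]
```

View pics/end.png

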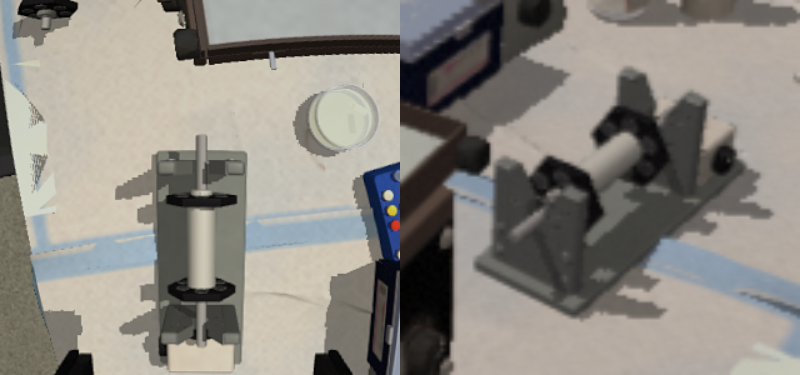

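The picture shows the drum level in the stand. The axle runs through both slots, at (202,160) and (202,325) in the left panel, and the gripper is clear.

```bash
python3 -c "
from bench import arm
print(arm.finish_job())"
```

```text
the job is handed in; nothing more can be done
None
```

The long-axle drum is seated in the rotator stand, and I handed the job in after about 19 s of the 48 s. The hand-in reports no verdict.

- **First grasp missed:** the real fingertips sit about 29 mm short of the reported TCP, so the fingers closed above the sleeve. I measured the offset from the wrist and scene images and regripped lower, holding at a 25 mm gap with about 2.8 N of weight.
- **Placement:** I carried the drum above the shaker and lowered it in small steps. It met the slot bottoms at TCP height 14.3 mm, against 14.4 mm predicted for a seated axle. Only then did I open the fingers and retreat straight up.
- **Final checks:** the last picture shows the axle in both slots with the drum level and the gripper clear. The detector puts the axle 58 to 64 mm up and within about 5 mm of the stand's origin, at its own 4 mm accuracy. The short-axle drum reads within a few mm of its starting place.
- **Disagreement:** the wrist view labelled the seated drum as "short_drum" as well. The scene and top views place the real short drum where it started, so I took that as a misread.

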